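Nip a mounted printing block in the bench press

ROBOT

A 6-joint arm with a two-finger parallel gripper is mounted at the origin on the work surface. World frame = base frame: x ahead of the robot, y to its left, z up, the work surface at z = 0. Lengths are in mm, angles in rad, forces in N, time in s.
With the tool pointing down it reaches from about 350 to 850 mm from the base axis. Payload 8.1 kg.
Tool frame: the origin (TCP) lies at the very end of the fingers, on their centre line; the grasp point (between the pads) lies 19 mm behind it (manip.grasp_offset is the distance from the TCP to the grasp point, in mm); z points along the fingers, x is the direction in which the jaws open and shut, and the axes are right-handed (so a half turn about z gives the same grasp; the last joint's range is limited). The gripper opens to 93 mm and grips with 3 to 60 N. Pads are 15 mm wide; open, the fingers measure 128 mm over their backs; the gripper's body (75 mm by 188 mm) begins 65 mm behind the grasp point.
Start: joints at [1.032, 0.13, 1.488, -0, 1.523, -0.085], TCP at [263.01, 539.287, 183.835] pointing down, gripper open.
Joint ranges: [-2.96, 2.96], [-0.89, 2.26], [0.02, 2.5], [-1.34, 4.48], [0, 2.73], [-2.66, 2.66]. Speed limits (rad/s): [2.39, 2.39, 2.79, 3.14, 3.14, 3.14].

INTERFACE

Orientations are given as a rotation vector (axis times angle).
In Python, from plant import manip gives the robot as it stands.
- The arm moves only by the tool move_arm, never from a script. Its arguments are lists of equal length, an entry for each row: "gripper": the finger opening in cm, from 0 to 9.3; "linear": the shift along the tool's x, y, z in cm, a list of three; "turn": the turn, a rotation vector about the tool's x, y, z in rad, a list of three. In form: {"gripper": [gripper, ...], "linear": [[dx, dy, dz], ...], "turn": [[wx, wy, wz], ...]}. A call has exactly 5 rows; each row is the pose to reach, as a shift and turn from the pose commanded when the call began, along the tool's axes at that moment; what a row does not reach only later rows make up. A row lasts 1/8 s, in which the tool goes at most 62.5 mm and 10.7 degrees, less where a joint would pass 70% of its speed; a pose out of reach is approached as far as the arm can. A call with a gripper value outside its range is refused whole. The fingers move at their own pace and stop on an object; "grip_force" is the grip in N (left out, the last holds). Time passes only in rows, so rows that repeat a pose let the fingers close, or fill a call up. It gives the time, the measured TCP pose, the force and the opening at its end, in the units of the state.
- manip.read_state(): the state, without advancing time (a new reading comes with each control period).
- manip.read_camera(name): name is "scene" or "top" or "wrist"; returns (picture, depth): 400x640x3 uint8, blue, green, red; 400x640 float32, mm along the optical axis (not along the pixel's ray), 0 where there is no reading.
- manip.calibration(name): a dict with "fx", "fy", "cx", "cy" (pixels), "view" (4x4, takes a point from world to camera coordinates). Camera axes: x right, y down, z forward; pixel columns grow to the right and rows downward; lengths in mm; the calibration is good to about 2 mm. A picture is of the moment at which its call begins: read the wrist's pose just before it. calibration takes no time and is no camera call; for the wrist camera it gives the pose at the moment of the call.
- manip.job_done(): hands the job in, once; it reports no verdict.
The state is a dict: "t": time; "joint_positions": joint angles; "joint_vel": joint speeds; "effort": joint torques, N m; "tool_pos": TCP position; "eef_rot": TCP orientation; "force": force on the tool from outside, world axes, zero at the start; "torque": the same for the moment, N m; "gripper_width": opening from 0.0 (shut) to 1.0 (fully open).
Only numpy, scipy, OpenCV 4.12 (cv2) and the standard library are available. Lean on these libraries where they do the work, as an engineer would, in place of code of your own. Each camera call takes 0.05 s, during which the arm holds its last target. There are 200 camera calls.

TASK

A freshly mounted copper-faced printing block lies on its carrier board, still partly drawn out of the bench nipping press. Push the board fully home against the stop pins at the back of the bed, then wind the handwheel clockwise until the platen is down on the block and the wheel feels firm, but no harder, or the copper relief is crushed. Let go and leave it nipped, and do not disturb the other things on the bench.

Things in the scene. Friction and masses are not known exactly. Their poses are not given: they have to be found in the camera images.
- press: Bench nipping press, fixed: green base and yoke, two steel columns, handwheel on top. Origin on the table under the screw axis; +x to the back of the press, z up; open front at -x. Base x -180 to 110, y +-145 mm; bed top 30 mm above the table. Columns 24 mm thick at x 0, y +-122 mm; yoke 48 mm deep in x, nuts up to 202 mm. Guides 8 mm high beside the board, inner faces at y +-78 mm.
- stops (a point): Midway between the two steel stop pins at the back of the bed (90 mm apart, 18 mm high), on the line of their front faces, 94 mm behind the screw axis, level with board_back. The board is home when board_back is here.
- board_front (a point): Middle of the front edge of the carrier board, half-way up. The board is loose waxed plywood, 235 (x) x 152 (y) x 15 mm, about 0.45 kg, dark front edge; it slides on the bed under a push of 2 to 3 N. It starts 25 to 50 mm short of home with its front edge in the open.
- board_back (a point): Middle of the back edge of the carrier board, half-way up, 235 mm behind board_front.
- block: Printing block: wood with a copper plate on top, 80 (x) x 110 (y) x 23.3 mm, 0.25 to 0.4 kg, loose on the board. Origin at the centre of its underside. With the board home it stands within about 10 mm of the screw axis.
- screw: The screw and all it carries: handwheel above the yoke, and below it the dark steel platen (150 x 190 mm) on stiff cup springs, with brown card packing under it. Goes down 12 mm a turn. The packing is 2 to 10 mm thick, different each time and not told, so where it meets the block (within 1.7 turns of the start) must be felt. Origin on the screw axis.
- hub (a point): Point on the axis of the handwheel, level with the middle of the handle; it goes down with the wheel. The wheel is dark steel, 172 mm across, with a round rim 16 mm thick, three spokes and a low hub; the top of the rim lies 29 mm below this point.
- handle (a point): Centre of the wheel's handle: an upright dark wooden cylinder, 22 mm in diameter, 50 mm tall, on the rim, 72 mm from the wheel axis, 240 to 270 mm above the table. It spins freely on its own pin, so a gripper that pinches it from above need not turn while going round. It sinks 12 mm a turn.
- wheel (a joint): Wheel angle (rad), growing clockwise seen from above, which winds down. Pull at the handle, wound slowly: 5 to 6 N running free; once on the block it rises 5.5 N per rad. Firm: 4 to 5 N above the free pull, some 0.8 rad past touch. Under 3 N above is loose, over 6 too hard, 7.5 crushes. The 0.9 kg wheel coasts after a quick stop, so the pull then reads low. It stays where it is left.
- tub: White plastic tub with lid, 84 mm in diameter, 80 mm tall, loose; to be left alone. Origin at the centre of its underside.
- brayer: Ink brayer lying on the bench, loose, to be left alone: black rubber roller 90 mm long and 38 mm thick, wire fork, wooden handle, 165 mm from roller to handle end. Origin under the middle of the roller, handle towards its -x.
- planer: Wooden type planer, a block 85 x 75 x 45 mm, loose; to be left alone. Origin at the centre of its underside.

How it is judged (in metres and radians):
On the way, in this order (a step that is already met when the one before it is completed fails the run):
1. The board is fully home against the stop pins, with the block under the screw (x of board_back in the frame of press above 0.091 m and horizontal distance between block and hub below 0.018 m and contact force between screw and block below 5 N), for 0.2 s.
2. The platen nips the block firmly (x of board_back in the frame of press above 0.091 m and horizontal distance between block and hub below 0.018 m and contact force between screw and block between 100 and 250 N), for 0.3 s.
At the end, for the whole second after the job is handed in: The board is home (its back edge within 3 mm of the pins), the block is within 18 mm of the screw axis, and the platen, let go, presses on it firmly, with 100 to 250 N (all of step 2); the robot touches nothing.
It fails at once if the relief is crushed by overwinding (contact force between screw and block above 300 N).
It fails at once if another thing on the bench is pushed away (distance of any of tub, brayer, planer from where it was at the start of the episode above 0.03 m).
It also fails if it takes over 72 s, if anything falls off the work surface, if the arm or the gripper's body presses on something with over 40 N, if the wrist force passes 120 N, or if a joint passes its speed limit or range.

## Working session

There is one attempt and no reset: what is moved stays moved. The work goes in short steps, Python scripts to look and compute and a tool call to move; the robot and the scene stay as the last step left them, time stands still between calls to the robot, and variables do not carry over. Pictures are saved under pics/ and viewed, about 8 in all and at most 12, crops included, and the job is handed in when it is done.

Besides the shell and the picture viewer there is one more tool, called after "Call:" in YAML: its name, and indented under it one key for each argument. move_arm: Moves the arm, as the interface text tells. Its arguments: {"type":"object","properties":{"gripper":{"type":"array","items":{"type":"number"}},"linear":{"type":"array","items":{"type":"array","items":{"type":"number"}}},"turn":{"type":"array","items":{"type":"array","items":{"type":"number"}}},"grip_force":{"type":"number"}},"required":["gripper","linear","turn"]}

```bash
mkdir -p pics; ls; cat > h.py <<'E'
import numpy as np,cv2
from plant import manip
def snap(n,f):
    c=manip.calibration(n);im,d=manip.read_camera(n)
    np.savez(''+f,im=im,d=d,view=c['view'],k=[c['fx'],c['fy'],c['cx'],c['cy']])
    cv2.imwrite(f'pics/{f}.png',im);return im,d
def px(f,u,v,r=1):
    z=np.load(''+f+'.npz');d=z['d'][v-r:v+r+1,u-r:u+r+1];d=np.median(d[d>0]) if (d>0).any() else 0
    fx,fy,cx,cy=z['k'];p=np.array([(u-cx)/fx*d,(v-cy)/fy*d,d,1])
    return (np.linalg.inv(z['view'])@p)[:3].round(1)
E
python3 - <<'E'
from h import *
a,_=snap('scene','s0');b,_=snap('top','t0')
s=manip.read_state();print(s)
E
```

```text
pics
{'t': 0.1, 'joint_positions': array([ 1.03166727e+00,  1.31079191e-01,  1.48917485e+00, -1.89354845e-05,
        1.52299314e+00, -8.53870836e-02]), 'joint_vel': array([ 9.60732838e-05,  1.18516831e-04, -2.90119857e-03,  1.00605261e-03,
       -1.61519077e-04,  4.78188382e-04]), 'effort': array([ 1.41271805e-03, -5.61349189e+01, -4.93089831e+01,  7.71295466e-02,
        2.92959984e-02, -9.25884888e-05]), 'tool_pos': array([262.68477985, 538.80562078, 182.89379251]), 'eef_rot': array([ 2.66353022e+00,  1.66444091e+00, -2.29931126e-03]), 'force': array([-0.08689656,  0.15051169,  0.22092928]), 'torque': array([-0.05587571, -0.02508211, -0.05620434]), 'gripper_width': 0.9987938528260066}
```

View pics/s0.png

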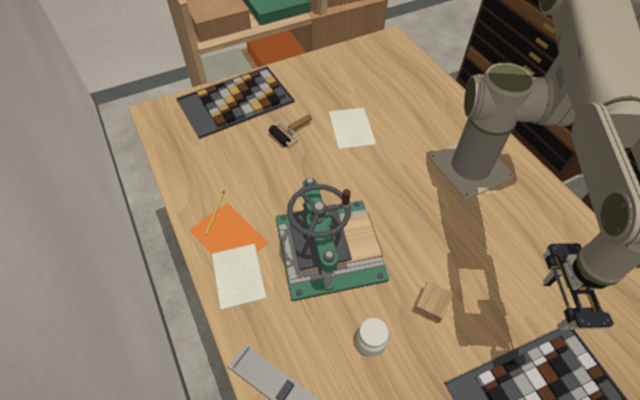

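View pics/t0.png

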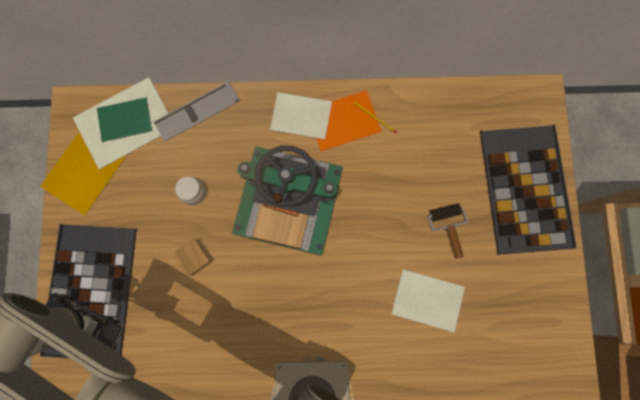

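```bash
python3 - <<'E'
from h import *
t=cv2.imread('pics/t0.png');s=cv2.imread('pics/s0.png')
a=cv2.resize(t[135:265,220:350],(600,600),interpolation=cv2.INTER_CUBIC)
cv2.imwrite('pics/tc.png',a)
for n,u,v in [('nutL',245,168),('nutR',330,188),('hub',286,174),('board',280,225),('bl',238,235),('br',322,250),('tub',188,188),('planer',192,257),('table',380,250),('handle',285,211),('handle2',295,211),('handle3',275,211)]:print(n,px('t0',u,v))
for n,u,v in [('handletop',346,193),('handle',346,199),('board',362,235)]:print(n,px('s0',u,v))
E
```

```text
nutL [658.3 168.5 201.7]
nutR [596.4 -66.4 201.7]
hub [629.3  51.6 245.2]
board [513.4  85.3  44.9]
bl [488.  218.3  17.7]
br [435.9 -41.4  22.2]
tub [628.5 360.6  78.8]
planer [422.1 353.2  43.2]
table [ 433.1 -222.2   -0. ]
handle [553.6  68.2  64.5]
handle2 [548.8  36.3  95.4]
handle3 [557.  100.4  43.8]
handletop [564.6  80.7 286.3]
handle [566.7  86.4 268.4]
board [498.9  90.2  41.9]
```

View pics/tc.png

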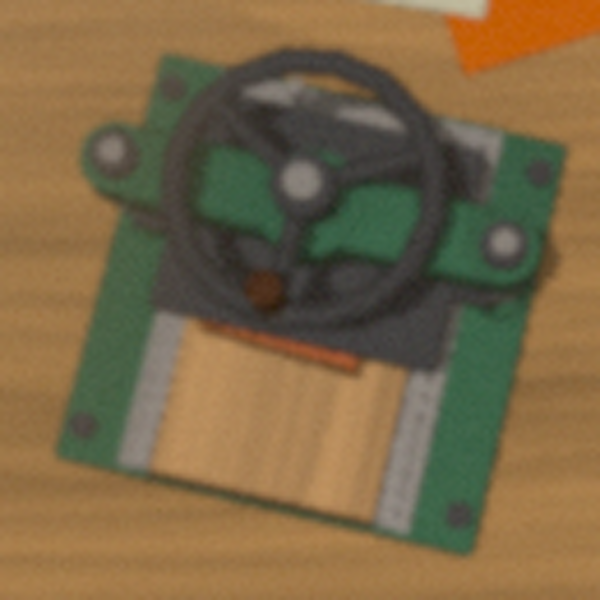

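```bash
cat >> h.py <<'E'
from scipy.spatial.transform import Rotation as R
L,Rr=np.array([658.3,168.5]),np.array([596.4,-66.4])
C=(L+Rr)/2;Y=(L-Rr)/np.linalg.norm(L-Rr);X=np.array([Y[1],-Y[0]])
def P(w): w=np.asarray(w);d=w[:2]-C;return np.array([d@X,d@Y,w[2]]).round(1)
def st():
    s=manip.read_state();f=s['force'];r=R.from_rotvec(s['eef_rot']).as_matrix()
    print('t%.2f'%s['t'],'tcpP',P(s['tool_pos']),'Fp',np.round([f[:2]@X,f[:2]@Y,f[2]],2),'yawerr',round(float(np.arctan2(*(r[:2,0]@X,r[:2,0]@Y))),4),'tilt',r[:2,2].round(3),'w',round(float(s['gripper_width'])*93,1));return s,r
E
python3 - <<'E'
from h import *
s,r=st()
for n,u,v in [('handle',277,198),('handle',278,197),('hub',285,174),('boardL',254,234),('bL',254,236),('bL',253,237),('bm',277,240),('bm',277,241),('bm',278,243),('bm',278,244),('br',301,247)]:print(n,P(px('t0',u,v,0)))
for n,u,v in [('bfront',352,262),('handle',346,191),('handle',346,199)]:print(n,P(px('s0',u,v)))
# goal press (-215,0), z 183 in tool axes
g=C+X*-225; d=np.r_[g,130]-s['tool_pos'];print('lin cm',(r.T@d/10).round(2))
E
```

```text
t0.10 tcpP [-476.9  378.7  182.9] Fp [-0.12  0.12  0.22] yawerr 0.1961 tilt [-0.001 -0.001] w 92.9
handle [-72.5   3.2 285.5]
handle [-69.1   1.6 284.1]
hub [  0.9   3.5 246.4]
boardL [-164.2   74.    47.8]
bL [-170.3   72.1   49.8]
bL [-173.6   75.2   44.4]
bm [-165.4    1.8   43.8]
bm [-168.3    0.9   45.6]
bm [-173.5   -3.6   45.5]
bm [-175.3   -1.6   18.1]
br [-168.2  -73.5   29.8]
bfront [-81.9  85.   37.9]
handle [-69.8   6.6 286.4]
handle [-67.7  18.7 268.4]
lin cm [-32.23  32.09   5.34]
```

Call:
move_arm:
  gripper: [6, 6, 6, 6, 6]
  linear:
    - [-5, 3.5, 0]
    - [-10, 7.5, 0]
    - [-15, 12, 0]
    - [-20, 17, 0]
    - [-25, 22, 0]
  turn:
    - [0, 0, -0.04]
    - [0, 0, -0.08]
    - [0, 0, -0.12]
    - [0, 0, -0.16]
    - [0, 0, -0.196]

```text
t: 0.72
tool_pos: [343.8, 237.7, 183.6]
eef_rot: [2.487, 1.92, 0.0]
force: [0.6, 0.3, -0.4]
gripper_width: 0.651
```

```bash
python3 - <<'E'
from h import *
st()
E
```

```text
t0.72 tcpP [-321.8  108.3  183.6] Fp [ 0.49  0.43 -0.36] yawerr -0.0018 tilt [ 0. -0.] w 60.5
```

Call:
move_arm:
  gripper: [6, 6, 6, 6, 6]
  linear:
    - [-4, 3, 1]
    - [-8, 6.5, 4]
    - [-10.7, 10, 8]
    - [-10.7, 10, 11]
    - [-10.7, 10, 13]
  turn:
    - [0, 0, 0]
    - [0, 0, 0]
    - [0, 0, 0]
    - [0, 0, 0]
    - [0, 0, 0]

```text
t: 1.35
tool_pos: [412.1, 109.7, 51.7]
eef_rot: [-2.489, -1.914, 0.004]
force: [-0.3, -0.0, -0.3]
gripper_width: 0.645
```

```bash
python3 - <<'E'
from h import *
snap('wrist','w0');st()
E
```

```text
t1.40 tcpP [-224.7    1.5   49.4] Fp [-0.88 -1.39 -2.15] yawerr 0.0014 tilt [-0.006 -0.001] w 60.0
```

View pics/w0.png

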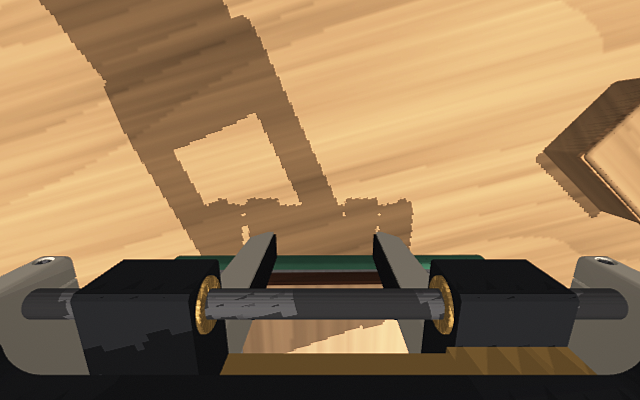

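Call:
move_arm:
  gripper: [6, 6, 6, 6, 6]
  linear:
    - [0, 0, 1.2]
    - [0, 1, 1.2]
    - [0, 2, 1.2]
    - [0, 3, 1.2]
    - [0, 3.5, 1.2]
  turn:
    - [0, 0, 0]
    - [0, 0, 0]
    - [0, 0, 0]
    - [0, 0, 0]
    - [0, 0, 0]

```text
t: 2.02
tool_pos: [448.3, 101.6, 42.4]
eef_rot: [2.488, 1.917, 0.001]
force: [0.1, -0.1, 0.2]
gripper_width: 0.648
```

Call:
move_arm:
  gripper: [6, 6, 6, 6, 6]
  linear:
    - [0, 0.3, 0]
    - [0, 0.6, 0]
    - [0, 0.9, 0]
    - [0, 1.2, 0]
    - [0, 1.5, 0]
  turn:
    - [0, 0, 0]
    - [0, 0, 0]
    - [0, 0, 0]
    - [0, 0, 0]
    - [0, 0, 0]

```text
t: 2.65
tool_pos: [461.7, 97.9, 41.8]
eef_rot: [2.489, 1.918, 0.0]
force: [-0.6, 0.3, 0.0]
gripper_width: 0.645
```

```bash
python3 - <<'E'
from h import *
st()
E
```

```text
t2.65 tcpP [-172.2    3.1   41.8] Fp [-0.66  0.13  0.01] yawerr 0.0001 tilt [ 0. -0.] w 60.0
```

Call:
move_arm:
  gripper: [6, 6, 6, 6, 6]
  linear:
    - [0, -0.5, 0]
    - [0, -0.5, 0.6]
    - [0, 0, 0.6]
    - [0, 0.3, 0.6]
    - [0, 0.6, 0.6]
  turn:
    - [0, 0, 0]
    - [0, 0, 0]
    - [0, 0, 0]
    - [0, 0, 0]
    - [0, 0, 0]

```text
t: 3.28
tool_pos: [467.7, 96.3, 35.9]
eef_rot: [2.489, 1.917, 0.0]
force: [-0.5, -0.4, 0.3]
gripper_width: 0.646
```

```bash
python3 - <<'E'
from h import *
st()
snap('scene','s1')
im=cv2.imread('pics/s1.png');cv2.imwrite('pics/s1c.png',cv2.resize(im[170:310,260:440],(780,600),interpolation=cv2.INTER_CUBIC))
E
```

```text
t3.27 tcpP [-165.9    3.1   35.9] Fp [-0.35 -0.56  0.27] yawerr 0.0002 tilt [ 0. -0.] w 60.1
```

View pics/s1c.png

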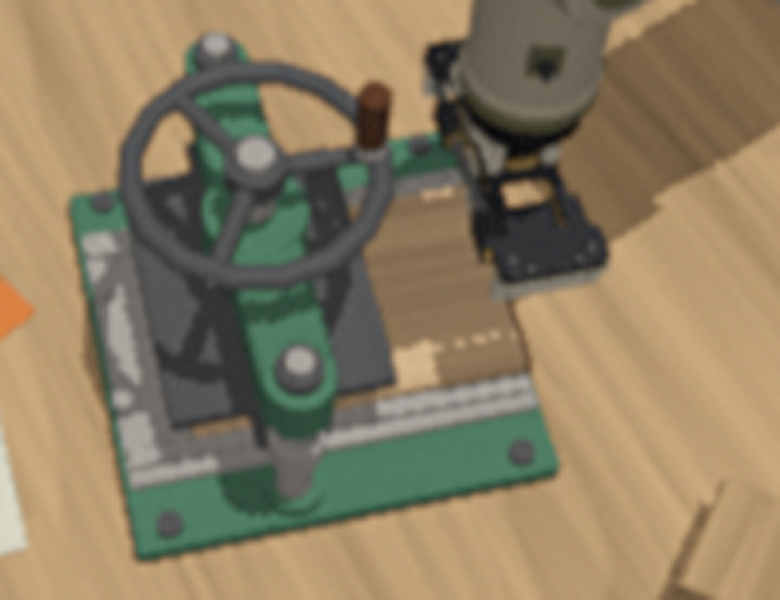

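Call:
move_arm:
  gripper: [6, 6, 6, 6, 6]
  linear:
    - [0, 0.2, 0]
    - [0, 0.4, 0]
    - [0, 0.6, 0]
    - [0, 0.8, 0]
    - [0, 1.0, 0]
  turn:
    - [0, 0, 0]
    - [0, 0, 0]
    - [0, 0, 0]
    - [0, 0, 0]
    - [0, 0, 0]

```text
t: 3.95
tool_pos: [477.1, 93.8, 35.8]
eef_rot: [2.489, 1.917, 0.0]
force: [-0.7, -0.1, 1.1]
gripper_width: 0.643
```

```bash
python3 - <<'E'
from h import *
st()
E
```

```text
t3.95 tcpP [-156.2    3.1   35.8] Fp [-0.61 -0.27  1.14] yawerr 0.0001 tilt [ 0. -0.] w 59.8
```

Call:
move_arm:
  gripper: [6, 6, 6, 6, 6]
  linear:
    - [0, 0.2, 0]
    - [0, 0.4, 0]
    - [0, 0.6, 0]
    - [0, 0.7, 0]
    - [0, 0.8, 0]
  turn:
    - [0, 0, 0]
    - [0, 0, 0]
    - [0, 0, 0]
    - [0, 0, 0]
    - [0, 0, 0]

```text
t: 4.58
tool_pos: [484.8, 91.8, 35.8]
eef_rot: [-2.489, -1.917, 0.0]
force: [-0.2, -0.8, 0.8]
gripper_width: 0.643
```

```bash
python3 - <<'E'
from h import *
st()
snap('top','t1')
im=cv2.imread('pics/t1.png');cv2.imwrite('pics/t1c.png',cv2.resize(im[135:265,220:350],(600,600),interpolation=cv2.INTER_CUBIC))
E
```

```text
t4.58 tcpP [-148.3    3.1   35.8] Fp [ 0.05 -0.83  0.75] yawerr 0.0001 tilt [-0.  0.] w 59.8
```

View pics/t1c.png

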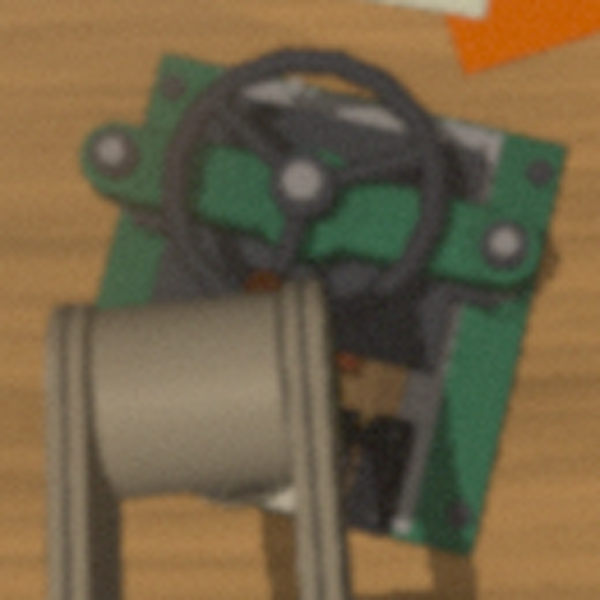

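```bash
python3 - <<'E'
from h import *
snap('wrist','w1');im=cv2.imread('pics/w1.png');cv2.imwrite('pics/w1c.png',cv2.resize(im[200:400,150:490],(800,470)))
s,r=st()
a=np.load('s0.npz')
# where is TCP / fingers in top & board-front line in the s1 pic: depth points near
for f in('s0','s1'):
  z=np.load(f+'.npz')
  for p in([-141,0,37],[-176,60,45],[-176,-60,45],[-176,-76,37]):
    w=np.r_[C+X*p[0]+Y*p[1],p[2],1];q=z['view']@w;k=z['k'];print(f,p,(k[0]*q[0]/q[2]+k[2]).round(1),(k[1]*q[1]/q[2]+k[3]).round(1))
z=np.load('t0.npz')
d=z['d'];v,u=np.mgrid[195:265,225:335];dd=d[195:265,225:335];k=z['k']
p=np.stack([(u-k[2])/k[0]*dd,(v-k[3])/k[1]*dd,dd,np.ones_like(dd)],-1)@np.linalg.inv(z['view']).T
xy=p[...,:2]-C;px_=xy@X;py_=xy@Y;zz=p[...,2]
for y0 in(-50,0,50):
  m=(abs(py_-y0)<8)&(px_<-130)&(px_>-210);o=np.argsort(px_[m]);print(y0,[(int(a),int(b)) for a,b in zip(px_[m][o],zz[m][o])][::3])
E
```

```text
t4.67 tcpP [-148.2    3.    35.8] Fp [-0.28 -0.26  0.2 ] yawerr 0.0002 tilt [ 0. -0.] w 60.0
s0 [-141, 0, 37] 363.5 234.0
s0 [-176, 60, 45] 380.6 247.4
s0 [-176, -60, 45] 369.3 214.5
s0 [-176, -76, 37] 367.7 211.8
s1 [-141, 0, 37] 363.5 234.0
s1 [-176, 60, 45] 380.6 247.4
s1 [-176, -60, 45] 369.3 214.5
s1 [-176, -76, 37] 367.7 211.8
-50 [(-209, 3), (-207, -5), (-205, 1), (-204, -2), (-202, 0), (-200, -3), (-198, -2), (-196, -5), (-195, -2), (-193, 0), (-191, -2), (-189, -3), (-187, -3), (-186, -3), (-183, -1), (-182, 0), (-180, 1), (-178, -1), (-177, 20), (-175, 18), (-174, 34), (-173, 44), (-171, 45), (-169, 42), (-167, 42), (-166, 41), (-164, 47), (-163, 46), (-161, 44), (-159, 47), (-157, 48), (-156, 43), (-154, 44), (-152, 41), (-150, 38), (-148, 42), (-147, 40), (-145, 50), (-143, 44), (-141, 40), (-140, 48), (-138, 42), (-136, 44), (-134, 43), (-132, 40), (-130, 51)]
0 [(-209, 1), (-207, -3), (-205, -3), (-203, 0), (-201, 0), (-200, -3), (-198, -5), (-196, -2), (-194, 2), (-192, -2), (-190, 7), (-188, -2), (-186, 3), (-185, 4), (-182, -1), (-181, -7), (-179, -3), (-178, 4), (-1
[... 158 characters left out ...]
, 43), (-153, 45), (-152, 45), (-150, 41), (-148, 48), (-146, 41), (-144, 47), (-142, 46), (-140, 43), (-138, 36), (-137, 42), (-135, 43), (-133, 43), (-131, 41)]
50 [(-209, -6), (-207, 3), (-205, -1), (-204, -1), (-202, -4), (-200, -6), (-198, 2), (-196, 1), (-194, 3), (-193, -2), (-190, 0), (-188, -1), (-187, 2), (-184, -2), (-183, -2), (-181, -4), (-179, -1), (-178, 12), (-176, 22), (-175, 13), (-174, 43), (-172, 47), (-170, 47), (-169, 44), (-167, 41), (-165, 37), (-163, 42), (-162, 44), (-159, 46), (-158, 43), (-155, 41), (-154, 47), (-152, 46), (-150, 46), (-148, 43), (-147, 40), (-145, 47), (-143, 47), (-141, 46), (-140, 46), (-138, 49), (-136, 44), (-134, 44), (-133, 44), (-131, 43)]
```

View pics/w1c.png

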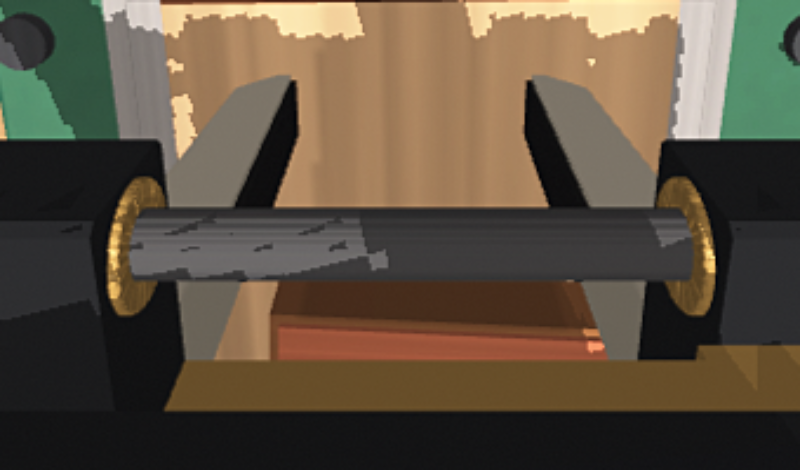

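```bash
python3 - <<'E'
from h import *
for n,u,v in [('Lfing',270,235),('Lfing',266,238),('Lf',262,242),('Rf',378,235),('Rf',384,238),('Rf',389,242),('board',320,225),('board',320,270),('cu',330,348),('front',320,201),('guide',208,240),('boardfar',320,283)]:
  p=px('w1',u,v,0);print(n,p,P(p))
E
```

```text
Lfing [468.6  62.3  76. ] [-156.4  -29.6   76. ]
Lfing [468.4  60.8  80.1] [-156.2  -31.1   80.1]
Lf [468.2  59.6  85.7] [-156.1  -32.3   85.7]
Rf [485.3 124.4  75.3] [-156.1   34.7   75.3]
Rf [485.2 126.8  81.5] [-156.8   37.    81.5]
Rf [486.1 128.5  86.2] [-156.3   38.9   86.2]
board [480.8  89.4  45.5] [-151.5   -0.3   45.5]
board [515.1  80.2  44.6] [-116.    -0.4   44.6]
cu [564.5  74.6  66.8] [-66.8   6.8  66.8]
front [464.3  93.8  44.4] [-168.6   -0.2   44.4]
guide [473.9   5.2  37.4] [-136.7  -83.4   37.4]
boardfar [525.8  77.3  44. ] [-104.9   -0.5   44. ]
```

```bash
python3 - <<'E'
from h import *
for f in ('w1','w0'):
  z=np.load(f+'.npz');d=z['d'];k=z['k'];v,u=np.mgrid[0:400,0:640]
  p=np.stack([(u-k[2])/k[0]*d,(v-k[3])/k[1]*d,d,np.ones_like(d)],-1)@np.linalg.inv(z['view']).T
  xy=p[...,:2]-C;a=xy@X;b=xy@Y
  for uu in (244,250,256,262,268,272,274,276):
    c=[(v_,int(a[v_,uu]),int(b[v_,uu]),int(p[v_,uu,2]),int(d[v_,uu])) for v_ in range(226,262,4)];print(f,uu,c)
  print((np.linalg.inv(z['view'])).round(3)[:3])
E
```

```text
w1 244 [(226, -150, -53, 44, 204), (230, -147, -54, 44, 204), (234, -144, -54, 44, 205), (238, -141, -54, 44, 206), (242, -138, -54, 44, 207), (246, -156, -40, 91, 156), (250, -156, -39, 96, 151), (254, -156, -38, 101, 146), (258, -156, -36, 106, 142)]
w1 250 [(226, -150, -49, 44, 204), (230, -147, -49, 44, 204), (234, -144, -50, 44, 205), (238, -156, -40, 79, 168), (242, -156, -38, 86, 161), (246, -155, -37, 90, 157), (250, -156, -36, 96, 152), (254, -156, -34, 102, 146), (258, -156, -33, 106, 141)]
w1 256 [(226, -150, -45, 43, 204), (230, -147, -45, 44, 205), (234, -144, -45, 44, 205), (238, -156, -36, 80, 167), (242, -156, -35, 85, 162), (246, -156, -34, 91, 157), (250, -156, -32, 97, 150), (254, -156, -32, 101, 147), (258, -156, -30, 106, 142)]
w1 262 [(226, -150, -41, 44, 204), (230, -147, -41, 43, 205), (234, -156, -34, 73, 173), (238, -156, -33, 80, 166), (242, -156, -32, 85, 162), (246, -156, -31, 91, 156), (250, -156, -29, 97, 151), (254, -156, -29, 101, 147), (258, -154, -29, 101, 147)]
w1 268 [(226, -150, -37, 43, 204), (230, -147, -37, 44, 204), (234, -156, -30, 74, 173),
[... 2566 characters left out ...]
1, 164), (258, -221, -28, 102, 163)]
w0 274 [(226, -202, -45, 0, 268), (230, -198, -45, 0, 269), (234, -229, -29, 86, 177), (238, -229, -28, 93, 171), (242, -227, -28, 93, 171), (246, -224, -28, 93, 172), (250, -222, -28, 94, 171), (254, -220, -28, 94, 172), (258, -218, -28, 96, 170)]
w0 276 [(226, -203, -43, 1, 266), (230, -198, -43, -1, 270), (234, -194, -43, 0, 270), (238, -190, -44, -1, 272), (242, -224, -28, 86, 178), (246, -221, -28, 86, 180), (250, -219, -28, 87, 178), (254, -217, -28, 87, 179), (258, -214, -28, 88, 179)]
[[ 2.57000e-01  9.32000e-01  2.57000e-01  3.41589e+02]
 [ 9.66000e-01 -2.47000e-01 -6.90000e-02  1.28261e+02]
 [-1.00000e-03  2.66000e-01 -9.64000e-01  2.52204e+02]]
```

```bash
python3 - <<'E'
from h import *
print(manip.grasp_offset,[a for a in dir(manip) if a[0]!='_'])
E
```

```text
18.8 ['MotionError', 'calibration', 'grasp_offset', 'job_done', 'read_camera', 'read_state']
```

Call:
move_arm:
  gripper: [6, 6, 6, 6, 6]
  linear:
    - [0, -1, 0]
    - [0, -2.5, 0]
    - [0, -4, 0]
    - [0, -5.5, 0]
    - [0, -5.5, 0]
  turn:
    - [0, 0, 0]
    - [0, 0, 0]
    - [0, 0, 0]
    - [0, 0, 0]
    - [0, 0, 0]

```text
t: 5.3
tool_pos: [430.4, 106.1, 35.6]
eef_rot: [-2.488, -1.918, 0.0]
force: [-0.5, -0.2, -0.3]
gripper_width: 0.647
```

Call:
move_arm:
  gripper: [6, 6, 6, 6, 6]
  linear:
    - [0, 0, 0.8]
    - [0, 0, 1.6]
    - [0, 0, 2.4]
    - [0, 0, 3.0]
    - [0, 0, 3.0]
  turn:
    - [0, 0, 0]
    - [0, 0, 0]
    - [0, 0, 0]
    - [0, 0, 0]
    - [0, 0, 0]

```text
t: 5.92
tool_pos: [430.9, 105.7, 5.0]
eef_rot: [-2.488, -1.917, 0.002]
force: [-0.6, -0.5, 0.2]
gripper_width: 0.647
```

```bash
python3 - <<'E'
from h import *
snap('wrist','w2');st()
for u,v in ((262,235),(268,235),(272,235),(274,235),(274,237),(378,235),(374,236)):print(P(px('w2',u,v,0)))
E
```

```text
t5.97 tcpP [-203.5    2.9    5.5] Fp [ 0.18  0.29 -0.61] yawerr 0.0002 tilt [-0.001 -0.   ] w 59.9
[-211.8  -34.7   44.7]
[-212.4  -30.8   46.1]
[-211.5  -28.9   43.9]
[-210.9  -27.9   42.4]
[-210.7  -27.5   45. ]
[-211.8   34.5   44.6]
[-210.3   32.5   42.3]
```

Call:
move_arm:
  gripper: [6, 6, 6, 6, 6]
  linear:
    - [0, 0.5, 0]
    - [0, 1.0, 0]
    - [0, 1.5, 0]
    - [0, 2.0, 0]
    - [0, 2.3, 0]
  turn:
    - [0, 0, 0]
    - [0, 0, 0]
    - [0, 0, 0]
    - [0, 0, 0]
    - [0, 0, 0]

```text
t: 6.6
tool_pos: [453.5, 100.0, 5.6]
eef_rot: [-2.488, -1.917, 0.001]
force: [-3.5, 1.1, 2.1]
gripper_width: 0.645
```

Call:
move_arm:
  gripper: [6, 6, 6, 6, 6]
  linear:
    - [0, 0.25, 0]
    - [0, 0.5, 0]
    - [0, 0.75, 0]
    - [0, 1.0, 0]
    - [0, 1.25, 0]
  turn:
    - [0, 0, 0]
    - [0, 0, 0]
    - [0, 0, 0]
    - [0, 0, 0]
    - [0, 0, 0]

```text
t: 7.22
tool_pos: [465.9, 96.7, 5.7]
eef_rot: [-2.488, -1.917, 0.001]
force: [-2.6, 0.7, -1.2]
gripper_width: 0.646
```

```bash
python3 - <<'E'
from h import *
st()
E
```

```text
t7.22 tcpP [-167.8    3.     5.7] Fp [-2.75  0.05 -1.24] yawerr 0.0002 tilt [-0. -0.] w 60.1
```

Call:
move_arm:
  gripper: [6, 6, 6, 6, 6]
  linear:
    - [0, 0.3, 0]
    - [0, 0.6, 0]
    - [0, 0.9, 0]
    - [0, 1.2, 0]
    - [0, 1.5, 0]
  turn:
    - [0, 0, 0]
    - [0, 0, 0]
    - [0, 0, 0]
    - [0, 0, 0]
    - [0, 0, 0]

```text
t: 7.85
tool_pos: [480.6, 92.9, 5.8]
eef_rot: [2.489, 1.917, 0.0]
force: [-2.4, 1.4, -1.3]
gripper_width: 0.644
```

Call:
move_arm:
  gripper: [6, 6, 6, 6, 6]
  linear:
    - [0, 0.1, 0]
    - [0, 0.2, 0]
    - [0, 0.3, 0]
    - [0, 0.4, 0]
    - [0, 0.4, 0]
  turn:
    - [0, 0, 0]
    - [0, 0, 0]
    - [0, 0, 0]
    - [0, 0, 0]
    - [0, 0, 0]

```text
t: 8.48
tool_pos: [484.4, 91.9, 5.9]
eef_rot: [2.488, 1.917, 0.0]
force: [-2.0, 0.6, -0.6]
gripper_width: 0.646
```

```bash
python3 - <<'E'
from h import *
st()
E
```

```text
t8.47 tcpP [-148.6    3.1    5.9] Fp [-2.04  0.08 -0.64] yawerr 0.0001 tilt [ 0. -0.] w 60.0
```

Call:
move_arm:
  gripper: [6, 6, 6, 6, 6]
  linear:
    - [0, 0.1, 0]
    - [0, 0.2, 0]
    - [0, 0.25, 0]
    - [0, 0.3, 0]
    - [0, 0.3, 0]
  turn:
    - [0, 0, 0]
    - [0, 0, 0]
    - [0, 0, 0]
    - [0, 0, 0]
    - [0, 0, 0]

```text
t: 9.1
tool_pos: [486.5, 91.3, 5.7]
eef_rot: [-2.488, -1.917, 0.001]
force: [-5.7, 1.3, 2.6]
gripper_width: 0.646
```

```bash
python3 - <<'E'
from h import *
st()
E
```

```text
t9.10 tcpP [-146.5    3.1    5.7] Fp [-5.87 -0.15  2.59] yawerr 0.0001 tilt [-0.001  0.   ] w 60.1
```

Call:
move_arm:
  gripper: [6, 6, 6, 6, 6]
  linear:
    - [0, 0.1, 0]
    - [0, 0.2, 0]
    - [0, 0.2, 0]
    - [0, 0.2, 0]
    - [0, 0.2, 0]
  turn:
    - [0, 0, 0]
    - [0, 0, 0]
    - [0, 0, 0]
    - [0, 0, 0]
    - [0, 0, 0]

```text
t: 9.72
tool_pos: [486.5, 91.2, 5.1]
eef_rot: [-2.485, -1.916, 0.006]
force: [-12.6, 3.3, 5.5]
gripper_width: 0.65
```

```bash
python3 - <<'E'
from h import *
st()
E
```

```text
t9.72 tcpP [-146.4    3.     5.1] Fp [-13.02   0.02   5.45] yawerr -0.0001 tilt [-0.005  0.001] w 60.4
```

Call:
move_arm:
  gripper: [6, 6, 6, 6, 6]
  linear:
    - [0, -1, 0]
    - [0, -2.5, -2]
    - [0, -2.5, -7]
    - [0, -2.5, -13]
    - [0, -2.5, -19]
  turn:
    - [0, 0, 0]
    - [0, 0, 0]
    - [0, 0, 0]
    - [0, 0, 0]
    - [0, 0, 0]

```text
t: 10.35
tool_pos: [465.2, 96.9, 198.1]
eef_rot: [2.488, 1.916, 0.003]
force: [1.2, 0.4, -0.2]
gripper_width: 0.648
```

Call:
move_arm:
  gripper: [6, 6, 6, 6, 6]
  linear:
    - [0, 0, -5]
    - [0, 0, -9.5]
    - [0, 3, -9.5]
    - [0, 6, -9.5]
    - [0, 7, -9.5]
  turn:
    - [0, 0, 0]
    - [0, 0, 0]
    - [0, 0, 0]
    - [0, 0, 0]
    - [0, 0, 0]

```text
t: 10.98
tool_pos: [533.8, 78.6, 290.8]
eef_rot: [2.489, 1.916, 0.001]
force: [-0.4, 0.6, 0.2]
gripper_width: 0.647
```

```bash
python3 - <<'E'
from h import *
snap('wrist','w3');st()
snap('top','t2')
z=np.load('t2.npz')
E
```

```text
t11.03 tcpP [-97.4   2.7 290.5] Fp [-0.45 -0.59 -1.08] yawerr 0.0011 tilt [ 0. -0.] w 60.3
```

View pics/w3.png

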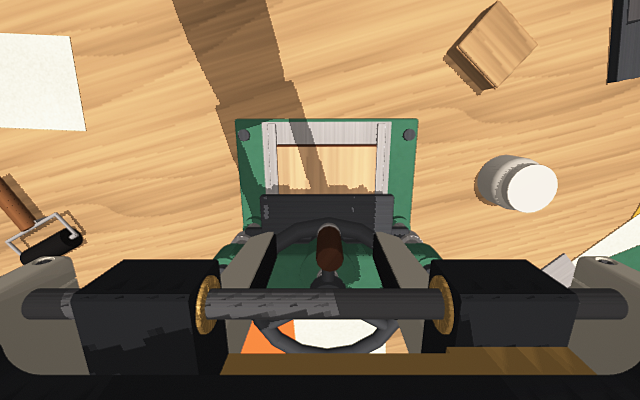

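```bash
python3 - <<'E'
from h import *
for n,u,v in [('h',328,234),('h',322,242),('h',336,242),('h',329,242),('h',329,250),('h',329,256),('h',318,250),('h',341,250),('bfrontR',320,143),('bf',320,146),('bf',320,149),('hub',325,284)]:print(n,v,P(px('w3',u,v,0)))
z=np.load('w3.npz');d=z['d'];k=z['k'];v,u=np.mgrid[0:400,0:640]
p=np.stack([(u-k[2])/k[0]*d,(v-k[3])/k[1]*d,d,np.ones_like(d)],-1)@np.linalg.inv(z['view']).T
xy=p[...,:2]-C;a=xy@X;b=xy@Y;zz=p[...,2]
m=(zz>281)&(zz<290)&(a>-95)&(a<-50)&(abs(b)<20)
print(m.sum(),a[m].min(),a[m].max(),b[m].min(),b[m].max(),zz[m].max())
E
```

```text
h 234 [-78.2   5.6 261. ]
h 242 [-76.5   0.6 274.2]
h 242 [-77.   11.9 275.4]
h 242 [-78.3   6.2 278.2]
h 250 [-75.3   6.1 286.6]
h 256 [-70.8   6.1 287.9]
h 250 [-72.8  -2.5 281.3]
h 250 [-73.6  15.5 283. ]
bfrontR 143 [-137.5   -4.2   28.5]
bf 146 [-134.3   -4.    44.9]
bf 149 [-129.6   -4.    43.9]
hub 284 [-13.9   3.1 234.6]
586 -78.57238898838834 -57.75651256907434 -4.109171848380075 17.16062888132015 288.98851660768264
```

```bash
cat >> h.py <<'E'
from scipy.optimize import least_squares
def cloud(f):
    z=np.load(''+f+'.npz');d=z['d'];k=z['k'];v,u=np.mgrid[0:400,0:640]
    p=np.stack([(u-k[2])/k[0]*d,(v-k[3])/k[1]*d,d,np.ones_like(d)],-1)@np.linalg.inv(z['view']).T
    xy=p[...,:2]-C;return np.stack([xy@X,xy@Y,p[...,2]],-1)[d>0]
E
python3 - <<'E'
from h import *
for f in('w3','t0','s0'):
  q=cloud(f);r=np.hypot(q[:,0],q[:,1]);m=(q[:,2]>225)&(q[:,2]<240)&(r>65)&(r<100);q=q[m]
  o=least_squares(lambda c:np.hypot(q[:,0]-c[0],q[:,1]-c[1])-c[2],[0,0,78],loss='soft_l1',f_scale=3)
  an=np.degrees(np.arctan2(q[:,1],q[:,0]));print(f,m.sum(),o.x.round(1),np.percentile(q[:,2],[10,50,90]).round(1),np.histogram(an,8,(-180,180))[0])
for f in('t0','s0'):
  q=cloud(f);m=(q[:,2]>270)&(q[:,2]<292)&(np.hypot(q[:,0]+70,q[:,1]-4)<25);print(f,m.sum(),q[m].mean(0),q[m].max(0))
E
```

```text
w3 3207 [-0.2  5.2 75.7] [227.4 231.7 233.5] [721   0 302 523 452 457   0 752]
t0 968 [-0.1  2.3 77.1] [227.3 231.4 234.9] [117 123 124 116 125 135 128 100]
s0 812 [ 2.9  9.1 77.5] [227.2 230.4 233.4] [ 45  58  74 107 131 170 132  95]
t0 59 [-71.67408514   2.67754887 285.65259075] [-61.2031451   14.0924709  291.79918636]
s0 70 [-68.0652721   11.50902331 282.38490641] [-58.86899944  19.5887843  289.13863642]
```

Call:
move_arm:
  gripper: [6, 6, 6, 6, 6]
  linear:
    - [0.2, 2.0, 0]
    - [0.2, 2.6, 1]
    - [0.2, 2.6, 4]
    - [0.2, 2.6, 6.5]
    - [0.2, 2.6, 7.5]
  turn:
    - [0, 0, 0]
    - [0, 0, 0]
    - [0, 0, 0]
    - [0, 0, 0]
    - [0, 0, 0]

```text
t: 11.7
tool_pos: [556.5, 74.6, 213.5]
eef_rot: [-2.487, -1.917, 0.004]
force: [-0.5, 0.3, -1.1]
gripper_width: 0.642
```

```bash
python3 - <<'E'
from h import *
snap('wrist','w4');st()
im=cv2.imread('pics/w4.png');cv2.imwrite('pics/w4c.png',im[180:400,180:460])
q=cloud('w4');m=(abs(q[:,1])<50)&(q[:,0]<-76)&(q[:,0]>-82);
for lo in range(236,262,2):print(lo,(m&(q[:,2]>lo)&(q[:,2]<lo+2)).sum(),end=' ')
E
```

```text
t11.75 tcpP [-74.5   4.7 213. ] Fp [ 0.08 -0.49 -0.81] yawerr -0.0001 tilt [-0.004 -0.   ] w 60.4
236 37 238 6 240 17 242 26 244 22 246 35 248 34 250 48 252 45 254 48 256 46 258 52 260 56
```

View pics/w4c.png

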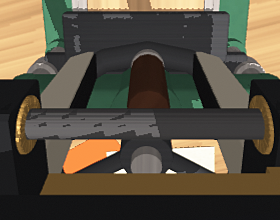

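Call:
move_arm:
  gripper: [6, 4, 1.5, 1.5, 1.5]
  linear:
    - [0, 0.3, 0]
    - [0, 0.3, 0]
    - [0, 0.3, 0]
    - [0, 0.3, 0]
    - [0, 0.3, 0]
  turn:
    - [0, 0, 0]
    - [0, 0, 0]
    - [0, 0, 0]
    - [0, 0, 0]
    - [0, 0, 0]
  grip_force: 40

```text
t: 12.38
tool_pos: [561.3, 73.8, 216.1]
eef_rot: [2.488, 1.917, 0.001]
force: [1.9, 6.5, 1.9]
gripper_width: 0.261
```

```bash
python3 - <<'E'
from h import *
st()
E
```

```text
t12.38 tcpP [-69.7   5.2 216.1] Fp [0.14 6.76 1.94] yawerr 0.0001 tilt [0. 0.] w 24.3
```

```bash
cat > w.py <<'E'
import sys,numpy as np
a=float(sys.argv[1]);inc=[float(x) for x in sys.argv[2].split(',')];n=int(sys.argv[3])
for _ in range(n):
    t=a+np.array(inc)
    print('%.2f->%.2f'%(a,t[-1]),np.c_[7.2*(np.sin(t)-np.sin(a)),7.2*(np.cos(a)-np.cos(t)),.191*(t-a)].round(2).tolist(),'rad/tan x,y:',np.round([-np.cos(t[-1]),np.sin(t[-1]),np.sin(t[-1]),np.cos(t[-1])],2));a=t[-1]
E
cat > f.py <<'E'
import sys
from h import *
s,r=st();f=s['force'];F=np.array([f[:2]@X,f[:2]@Y]);p=P(s['tool_pos'])
for cy in (5.2,):
    th=np.arctan2(p[1]-cy,-(p[0]-0));print('theta',th.round(3),'r',np.hypot(p[0],p[1]-cy).round(1),'pull(tan)',(-(F@[np.sin(th),np.cos(th)])).round(2),'radial out',(F@[-np.cos(th),np.sin(th)]).round(2))
E
python3 w.py 0 .12,.27,.42,.54,.6 8
```

```text
0.00->0.60 [[0.86, 0.05, 0.02], [1.92, 0.26, 0.05], [2.94, 0.63, 0.08], [3.7, 1.02, 0.1], [4.07, 1.26, 0.11]] rad/tan x,y: [-0.83  0.56  0.56  0.83]
0.60->1.20 [[0.68, 0.53, 0.02], [1.44, 1.3, 0.05], [2.07, 2.17, 0.08], [2.48, 2.94, 0.1], [2.65, 3.33, 0.11]] rad/tan x,y: [-0.36  0.93  0.93  0.36]
1.20->1.80 [[0.26, 0.82, 0.02], [0.45, 1.88, 0.05], [0.48, 2.96, 0.08], [0.39, 3.82, 0.1], [0.3, 4.24, 0.11]] rad/tan x,y: [ 0.23  0.97  0.97 -0.23]
1.80->2.40 [[-0.25, 0.83, 0.02], [-0.69, 1.81, 0.05], [-1.28, 2.72, 0.08], [-1.84, 3.37, 0.1], [-2.15, 3.67, 0.11]] rad/tan x,y: [ 0.74  0.68  0.68 -0.74]
2.40->3.00 [[-0.67, 0.54, 0.02], [-1.59, 1.1, 0.05], [-2.59, 1.52, 0.08], [-3.42, 1.74, 0.1], [-3.85, 1.82, 0.11]] rad/tan x,y: [ 0.99  0.14  0.14 -0.99]
3.00->3.60 [[-0.86, 0.07, 0.02], [-1.94, 0.01, 0.05], [-2.99, -0.21, 0.08], [-3.81, -0.49, 0.1], [-4.2, -0.67, 0.11]] rad/tan x,y: [ 0.9  -0.44 -0.44 -0.9 ]
3.60->4.20 [[-0.75, -0.43, 0.02], [-1.61, -1.08, 0.05], [-2.36, -1.86, 0.08], [-2.87, -2.56, 0.1], [-3.09, -2.93, 0.11]] rad/tan x,y: [ 0.49 -0.87 -0.87 -0.49]
4.20->4.80 [[-0.38, -0.78, 0.02], [-0.71, -1.8, 0.05], [-0.89, -2.87, 0.08], [-0.92, -3.73, 0.1], [-0.9, -4.16, 0.11]] rad/tan x,y: [-0.09 -1.   -1.    0.09]
```

Call:
move_arm:
  gripper: [1.5, 1.5, 1.5, 1.5, 1.5]
  linear:
    - [0.86, 0.05, 0.02]
    - [1.92, 0.26, 0.05]
    - [2.94, 0.63, 0.08]
    - [3.7, 1.02, 0.1]
    - [4.07, 1.26, 0.11]
  turn:
    - [0, 0, 0]
    - [0, 0, 0]
    - [0, 0, 0]
    - [0, 0, 0]
    - [0, 0, 0]

```text
t: 13.0
tool_pos: [583.2, 109.9, 214.9]
eef_rot: [-2.488, -1.917, 0.003]
force: [-5.6, -3.7, 4.5]
gripper_width: 0.234
```

```bash
python3 f.py
```

```text
t13.00 tcpP [-57.7  45.6 214.9] Fp [-4.48 -5.    4.51] yawerr 0.0002 tilt [-0.002 -0.001] w 21.7
theta 0.611 r 70.4 pull(tan) 6.67 radial out 0.81
```

Call:
move_arm:
  gripper: [1.5, 1.5, 1.5, 1.5, 1.5]
  linear:
    - [0.68, 0.53, 0.02]
    - [1.44, 1.3, 0.05]
    - [2.07, 2.17, 0.08]
    - [2.48, 2.94, 0.1]
    - [2.65, 3.33, 0.11]
  turn:
    - [0, 0, 0]
    - [0, 0, 0]
    - [0, 0, 0]
    - [0, 0, 0]
    - [0, 0, 0]

```text
t: 13.62
tool_pos: [622.2, 127.6, 213.8]
eef_rot: [-2.487, -1.917, 0.002]
force: [-6.9, -0.1, 4.5]
gripper_width: 0.232
```

```bash
python3 f.py
```

```text
t13.62 tcpP [-24.5  72.7 213.8] Fp [-6.63 -1.83  4.49] yawerr -0.0002 tilt [-0.002  0.   ] w 21.6
theta 1.223 r 71.8 pull(tan) 6.86 radial out 0.54
```

Call:
move_arm:
  gripper: [1.5, 1.5, 1.5, 1.5, 1.5]
  linear:
    - [0.26, 0.82, 0.02]
    - [0.45, 1.88, 0.05]
    - [0.48, 2.96, 0.08]
    - [0.39, 3.82, 0.1]
    - [0.3, 4.24, 0.11]
  turn:
    - [0, 0, 0]
    - [0, 0, 0]
    - [0, 0, 0]
    - [0, 0, 0]
    - [0, 0, 0]

```text
t: 14.25
tool_pos: [664.1, 120.3, 212.7]
eef_rot: [-2.486, -1.917, 0.0]
force: [-5.3, 3.2, 3.6]
gripper_width: 0.232
```

```bash
python3 f.py
```

```text
t14.25 tcpP [ 17.9  76.3 212.7] Fp [-5.97  1.74  3.58] yawerr -0.0007 tilt [-0.001  0.001] w 21.6
theta 1.817 r 73.3 pull(tan) 6.22 radial out 0.23
```

Call:
move_arm:
  gripper: [1.5, 1.5, 1.5, 1.5, 1.5]
  linear:
    - [-0.25, 0.83, 0.02]
    - [-0.69, 1.81, 0.05]
    - [-1.28, 2.72, 0.08]
    - [-1.84, 3.37, 0.1]
    - [-2.15, 3.67, 0.11]
  turn:
    - [0, 0, 0]
    - [0, 0, 0]
    - [0, 0, 0]
    - [0, 0, 0]
    - [0, 0, 0]

```text
t: 14.88
tool_pos: [694.5, 90.6, 211.6]
eef_rot: [-2.486, -1.918, -0.002]
force: [-1.9, 6.2, 2.5]
gripper_width: 0.23
```

```bash
python3 f.py
```

```text
t14.88 tcpP [ 54.9  55.4 211.6] Fp [-3.45  5.46  2.49] yawerr -0.001 tilt [-0.     0.002] w 21.4
theta 2.401 r 74.4 pull(tan) 6.36 radial out 1.13
```

Call:
move_arm:
  gripper: [1.5, 1.5, 1.5, 1.5, 1.5]
  linear:
    - [-0.67, 0.54, 0.02]
    - [-1.59, 1.1, 0.05]
    - [-2.59, 1.52, 0.08]
    - [-3.42, 1.74, 0.1]
    - [-3.85, 1.82, 0.11]
  turn:
    - [0, 0, 0]
    - [0, 0, 0]
    - [0, 0, 0]
    - [0, 0, 0]
    - [0, 0, 0]

```text
t: 15.5
tool_pos: [702.9, 48.7, 210.4]
eef_rot: [-2.487, -1.918, -0.004]
force: [2.7, 5.5, 1.1]
gripper_width: 0.229
```

```bash
sed -i 's/p\[0\]-0)/p[0]-2)/; s/np.hypot(p\[0\],/np.hypot(p[0]-2,/' f.py; python3 f.py
```

```text
t15.50 tcpP [ 73.6  17.  210.4] Fp [1.2  6.04 1.06] yawerr -0.0009 tilt [0.001 0.002] w 21.3
theta 2.978 r 72.6 pull(tan) 5.77 radial out 2.16
```

Call:
move_arm:
  gripper: [1.5, 1.5, 1.5, 1.5, 1.5]
  linear:
    - [-0.86, 0.07, 0.02]
    - [-1.94, 0.01, 0.05]
    - [-2.99, -0.21, 0.08]
    - [-3.81, -0.49, 0.1]
    - [-4.2, -0.67, 0.11]
  turn:
    - [0, 0, 0]
    - [0, 0, 0]
    - [0, 0, 0]
    - [0, 0, 0]
    - [0, 0, 0]

```text
t: 16.12
tool_pos: [685.9, 9.4, 209.3]
eef_rot: [-2.488, -1.918, -0.004]
force: [4.4, 4.7, -0.5]
gripper_width: 0.231
```

```bash
python3 f.py
```

```text
t16.12 tcpP [ 67.3 -25.4 209.3] Fp [ 3.04  5.63 -0.46] yawerr -0.0006 tilt [0.002 0.002] w 21.5
theta -2.703 r 72.1 pull(tan) 6.38 radial out 0.37
```

Call:
move_arm:
  gripper: [1.5, 1.5, 1.5, 1.5, 1.5]
  linear:
    - [-0.75, -0.43, 0.02]
    - [-1.61, -1.08, 0.05]
    - [-2.36, -1.86, 0.08]
    - [-2.87, -2.56, 0.1]
    - [-3.09, -2.93, 0.11]
  turn:
    - [0, 0, 0]
    - [0, 0, 0]
    - [0, 0, 0]
    - [0, 0, 0]
    - [0, 0, 0]

```text
t: 16.75
tool_pos: [649.8, -13.4, 208.1]
eef_rot: [2.488, 1.918, 0.004]
force: [5.6, 2.3, -1.5]
gripper_width: 0.23
```

```bash
python3 f.py; python3 w.py 4.8 .12,.27,.42,.54,.6 11
```

```text
t16.75 tcpP [ 38.1 -56.6 208.1] Fp [ 4.87  3.63 -1.46] yawerr -0.0003 tilt [0.002 0.001] w 21.4
theta -2.099 r 71.6 pull(tan) 6.03 radial out -0.68
4.80->5.40 [[0.13, -0.85, 0.02], [0.43, -1.89, 0.05], [0.88, -2.87, 0.08], [1.34, -3.6, 0.1], [1.61, -3.94, 0.11]] rad/tan x,y: [-0.63 -0.77 -0.77  0.63]
5.40->6.00 [[0.59, -0.63, 0.02], [1.42, -1.32, 0.05], [2.35, -1.87, 0.08], [3.14, -2.21, 0.1], [3.55, -2.34, 0.11]] rad/tan x,y: [-0.96 -0.28 -0.28  0.96]
6.00->6.60 [[0.84, -0.19, 0.02], [1.92, -0.29, 0.05], [2.99, -0.22, 0.08], [3.84, -0.05, 0.1], [4.25, 0.07, 0.11]] rad/tan x,y: [-0.95  0.31  0.31  0.95]
6.60->7.20 [[0.8, 0.32, 0.02], [1.74, 0.85, 0.05], [2.59, 1.51, 0.08], [3.2, 2.13, 0.1], [3.47, 2.46, 0.11]] rad/tan x,y: [-0.61  0.79  0.79  0.61]
7.20->7.80 [[0.48, 0.72, 0.02], [0.96, 1.68, 0.05], [1.29, 2.71, 0.08], [1.44, 3.56, 0.1], [1.48, 3.99, 0.11]] rad/tan x,y: [-0.05  1.    1.    0.05]
7.80->8.40 [[-0.01, 0.86, 0.02], [-0.16, 1.93, 0.05], [-0.47, 2.97, 0.08], [-0.82, 3.75, 0.1], [-1.04, 4.13, 0.11]] rad/tan x,y: [ 0.52  0.85  0.85 -0.52]
8.40->9.00 [[-0.49, 0.71, 0.02], [-1.22, 1.51, 0.05], [-2.06, 2.18, 0.08], [-2.8, 2.63, 0.1], [-3.19, 2.82, 0.11]] rad/tan x,y: [ 0.91  0.41  0.41 -0.91]
9.00->9.60 [[-0.81, 0.31, 0.02], [-1.86, 0.55, 0.05], [-2.93, 0.64, 0.08], [-3.8, 0.59, 0.1], [-4.22, 0.53, 0.11]] rad/tan x,y: [ 0.98 -0.17 -0.17 -0.98]
9.60->10.20 [[-0.84, -0.2, 0.02], [-1.85, -0.59, 0.05], [-2.78, -1.13, 0.08], [-3.47, -1.65, 0.1], [-3.78, -1.95, 0.11]] rad/tan x,y: [ 0.71 -0.7  -0.7  -0.71]
10.20->10.80 [[-0.58, -0.64, 0.02], [-1.19, -1.53, 0.05], [-1.66, -2.5, 0.08], [-1.93, -3.32, 0.1], [-2.02, -3.74, 0.11]] rad/tan x,y: [ 0.19 -0.98 -0.98 -0.19]
10.80->11.40 [[-0.12, -0.86, 0.02], [-0.12, -1.93, 0.05], [0.04, -3.0, 0.08], [0.29, -3.83, 0.1], [0.44, -4.23, 0.11]] rad/tan x,y: [-0.39 -0.92 -0.92  0.39]
```

Call:
move_arm:
  gripper: [1.5, 1.5, 1.5, 1.5, 1.5]
  linear:
    - [-0.38, -0.78, 0.02]
    - [-0.71, -1.8, 0.05]
    - [-0.89, -2.87, 0.08]
    - [-0.92, -3.73, 0.1]
    - [-0.9, -4.16, 0.11]
  turn:
    - [0, 0, 0]
    - [0, 0, 0]
    - [0, 0, 0]
    - [0, 0, 0]
    - [0, 0, 0]

```text
t: 17.38
tool_pos: [607.4, -11.7, 206.9]
eef_rot: [2.487, 1.917, 0.004]
force: [8.4, 1.8, -3.3]
gripper_width: 0.228
```

```bash
python3 f.py
```

```text
t17.38 tcpP [ -3.3 -65.8 206.9] Fp [ 7.66  3.88 -3.32] yawerr -0.0001 tilt [0.003 0.   ] w 21.2
theta -1.496 r 71.2 pull(tan) 7.35 radial out -4.44
```

Call:
move_arm:
  gripper: [1.5, 1.5, 1.5, 1.5, 1.5]
  linear:
    - [0.11, -0.54, 0.03]
    - [0.27, -1.07, 0.05]
    - [0.42, -1.58, 0.08]
    - [0.61, -2.09, 0.1]
    - [0.61, -2.09, 0.1]
  turn:
    - [0, 0, 0]
    - [0, 0, 0]
    - [0, 0, 0]
    - [0, 0, 0]
    - [0, 0, 0]

```text
t: 18.0
tool_pos: [588.3, -1.5, 206.3]
eef_rot: [2.487, 1.916, 0.001]
force: [3.1, -4.7, 0.1]
gripper_width: 0.231
```

```bash
python3 f.py; python3 w.py 5.1 .08,.16,.24,.3,.3 5
```

```text
t18.00 tcpP [-24.4 -60.8 206.3] Fp [ 4.19 -3.78  0.15] yawerr 0.0005 tilt [ 0.002 -0.001] w 21.5
theta -1.19 r 71.1 pull(tan) 5.29 radial out 1.95
5.10->5.40 [[0.24, -0.52, 0.02], [0.52, -1.03, 0.03], [0.84, -1.51, 0.05], [1.1, -1.85, 0.06], [1.1, -1.85, 0.06]] rad/tan x,y: [-0.63 -0.77 -0.77  0.63]
5.40->5.70 [[0.38, -0.43, 0.02], [0.8, -0.83, 0.03], [1.25, -1.19, 0.05], [1.6, -1.44, 0.06], [1.6, -1.44, 0.06]] rad/tan x,y: [-0.83 -0.55 -0.55  0.83]
5.70->6.00 [[0.49, -0.3, 0.02], [1.01, -0.55, 0.03], [1.54, -0.77, 0.05], [1.95, -0.9, 0.06], [1.95, -0.9, 0.06]] rad/tan x,y: [-0.96 -0.28 -0.28  0.96]
6.00->6.30 [[0.56, -0.14, 0.02], [1.13, -0.23, 0.03], [1.7, -0.28, 0.05], [2.13, -0.29, 0.06], [2.13, -0.29, 0.06]] rad/tan x,y: [-1.    0.02  0.02  1.  ]
6.30->6.60 [[0.57, 0.03, 0.02], [1.15, 0.11, 0.03], [1.71, 0.24, 0.05], [2.12, 0.36, 0.06], [2.12, 0.36, 0.06]] rad/tan x,y: [-0.95  0.31  0.31  0.95]
```

Call:
move_arm:
  gripper: [1.5, 1.5, 1.5, 1.5, 1.5]
  linear:
    - [0.24, -0.52, 0.02]
    - [0.84, -1.51, 0.05]
    - [1.48, -2.28, 0.08]
    - [2.35, -3.04, 0.11]
    - [2.7, -3.29, 0.12]
  turn:
    - [0, 0, 0]
    - [0, 0, 0]
    - [0, 0, 0]
    - [0, 0, 0]
    - [0, 0, 0]

```text
t: 18.62
tool_pos: [563.1, 32.9, 205.2]
eef_rot: [2.487, 1.916, -0.0]
force: [1.8, -5.2, 1.3]
gripper_width: 0.226
```

```bash
python3 f.py
```

```text
t18.62 tcpP [-57.5 -33.9 205.2] Fp [ 3.12 -4.6   1.34] yawerr 0.0003 tilt [ 0.001 -0.001] w 21.0
theta -0.581 r 71.2 pull(tan) 5.56 radial out -0.08
```

Call:
move_arm:
  gripper: [1.5, 1.5, 1.5, 1.5, 1.5]
  linear:
    - [0.49, -0.3, 0.02]
    - [1.54, -0.77, 0.05]
    - [2.51, -1.04, 0.08]
    - [3.65, -1.18, 0.11]
    - [4.08, -1.19, 0.12]
  turn:
    - [0, 0, 0]
    - [0, 0, 0]
    - [0, 0, 0]
    - [0, 0, 0]
    - [0, 0, 0]

```text
t: 19.25
tool_pos: [561.8, 75.4, 204.0]
eef_rot: [2.488, 1.917, -0.001]
force: [-0.0, -6.5, 3.9]
gripper_width: 0.233
```

```bash
python3 f.py; python3 w.py 6.3 .08,.24,.38,.54,.6 7
```

```text
t19.25 tcpP [-69.6   6.9 204. ] Fp [ 1.65 -6.27  3.88] yawerr 0.0002 tilt [ 0.    -0.001] w 21.6
theta 0.024 r 71.6 pull(tan) 6.23 radial out -1.8
6.30->6.90 [[0.57, 0.03, 0.02], [1.71, 0.24, 0.05], [2.66, 0.56, 0.07], [3.68, 1.09, 0.1], [4.04, 1.33, 0.11]] rad/tan x,y: [-0.82  0.58  0.58  0.82]
6.90->7.50 [[0.46, 0.35, 0.02], [1.28, 1.16, 0.05], [1.88, 1.96, 0.07], [2.43, 2.98, 0.1], [2.59, 3.38, 0.11]] rad/tan x,y: [-0.35  0.94  0.94  0.35]
7.50->8.10 [[0.18, 0.55, 0.02], [0.4, 1.68, 0.05], [0.44, 2.68, 0.07], [0.32, 3.83, 0.1], [0.23, 4.25, 0.11]] rad/tan x,y: [ 0.24  0.97  0.97 -0.24]
8.10->8.70 [[-0.16, 0.55, 0.02], [-0.62, 1.61, 0.05], [-1.15, 2.47, 0.07], [-1.9, 3.34, 0.1], [-2.21, 3.64, 0.11]] rad/tan x,y: [ 0.75  0.66  0.66 -0.75]
8.70->9.30 [[-0.45, 0.36, 0.02], [-1.42, 0.98, 0.05], [-2.34, 1.39, 0.07], [-3.45, 1.69, 0.1], [-3.88, 1.75, 0.11]] rad/tan x,y: [ 0.99  0.12  0.12 -0.99]
9.30->9.90 [[-0.57, 0.05, 0.02], [-1.72, 0.01, 0.05], [-2.71, -0.18, 0.07], [-3.8, -0.56, 0.1], [-4.19, -0.74, 0.11]] rad/tan x,y: [ 0.89 -0.46 -0.46 -0.89]
9.90->10.50 [[-0.5, -0.28, 0.02], [-1.43, -0.97, 0.05], [-2.14, -1.68, 0.07], [-2.82, -2.6, 0.1], [-3.04, -2.98, 0.11]] rad/tan x,y: [ 0.48 -0.88 -0.88 -0.48]
```

Call:
move_arm:
  gripper: [1.5, 1.5, 1.5, 1.5, 1.5]
  linear:
    - [0.57, 0.03, 0.02]
    - [1.71, 0.24, 0.05]
    - [2.66, 0.56, 0.07]
    - [3.68, 1.09, 0.1]
    - [4.04, 1.33, 0.11]
  turn:
    - [0, 0, 0]
    - [0, 0, 0]
    - [0, 0, 0]
    - [0, 0, 0]
    - [0, 0, 0]

```text
t: 19.88
tool_pos: [584.7, 111.2, 202.9]
eef_rot: [2.488, 1.917, -0.002]
force: [-3.7, -5.9, 6.0]
gripper_width: 0.23
```

```bash
python3 f.py
```

```text
t19.88 tcpP [-56.6  47.3 202.9] Fp [-2.08 -6.68  5.96] yawerr 0.0001 tilt [-0.001 -0.001] w 21.4
theta 0.623 r 72.2 pull(tan) 6.64 radial out -2.21
```

Call:
move_arm:
  gripper: [1.5, 1.5, 1.5, 1.5, 1.5]
  linear:
    - [0.46, 0.35, 0.02]
    - [1.28, 1.16, 0.05]
    - [1.88, 1.96, 0.07]
    - [2.43, 2.98, 0.1]
    - [2.59, 3.38, 0.11]
  turn:
    - [0, 0, 0]
    - [0, 0, 0]
    - [0, 0, 0]
    - [0, 0, 0]
    - [0, 0, 0]

```text
t: 20.5
tool_pos: [623.4, 127.9, 201.8]
eef_rot: [-2.487, -1.917, 0.003]
force: [-7.5, -4.1, 6.9]
gripper_width: 0.233
```

```bash
python3 f.py
```

```text
t20.50 tcpP [-23.4  73.3 201.8] Fp [-6.25 -5.84  6.9 ] yawerr -0.0 tilt [-0.002 -0.   ] w 21.7
theta 1.214 r 72.7 pull(tan) 7.9 radial out -3.28
```

Call:
move_arm:
  gripper: [1.5, 1.5, 1.5, 1.5, 1.5]
  linear:
    - [0.16, 0.55, 0]
    - [0.26, 1.1, 0]
    - [0.35, 1.65, 0]
    - [0.38, 2.0, 0]
    - [0.39, 2.1, 0]
  turn:
    - [0, 0, 0]
    - [0, 0, 0]
    - [0, 0, 0]
    - [0, 0, 0]
    - [0, 0, 0]

```text
t: 21.12
tool_pos: [643.7, 127.2, 201.4]
eef_rot: [-2.485, -1.916, 0.004]
force: [-9.4, -0.5, 5.5]
gripper_width: 0.232
```

```bash
python3 f.py; python3 w.py 7.8 .06,.12,.18,.24,.3 4;python3 w.py 7.8 .03,.06,.09,.12,.15 6
```

```text
t21.12 tcpP [ -3.6  77.8 201.4] Fp [-8.97 -2.89  5.48] yawerr -0.0007 tilt [-0.004  0.001] w 21.6
theta 1.494 r 72.8 pull(tan) 9.17 radial out -2.19
7.80->8.10 [[0.01, 0.43, 0.01], [-0.01, 0.86, 0.02], [-0.05, 1.29, 0.03], [-0.11, 1.72, 0.05], [-0.21, 2.14, 0.06]] rad/tan x,y: [ 0.24  0.97  0.97 -0.24]
8.10->8.40 [[-0.12, 0.42, 0.01], [-0.26, 0.82, 0.02], [-0.43, 1.22, 0.03], [-0.62, 1.61, 0.05], [-0.83, 1.99, 0.06]] rad/tan x,y: [ 0.52  0.85  0.85 -0.52]
8.40->8.70 [[-0.24, 0.36, 0.01], [-0.49, 0.71, 0.02], [-0.77, 1.04, 0.03], [-1.07, 1.36, 0.05], [-1.38, 1.65, 0.06]] rad/tan x,y: [ 0.75  0.66  0.66 -0.75]
8.70->9.00 [[-0.33, 0.28, 0.01], [-0.68, 0.53, 0.02], [-1.04, 0.77, 0.03], [-1.42, 0.98, 0.05], [-1.81, 1.17, 0.06]] rad/tan x,y: [ 0.91  0.41  0.41 -0.91]
7.80->7.95 [[0.01, 0.22, 0.01], [0.01, 0.43, 0.01], [0.01, 0.65, 0.02], [-0.01, 0.86, 0.02], [-0.02, 1.08, 0.03]] rad/tan x,y: [ 0.1  1.   1.  -0.1]
7.95->8.10 [[-0.02, 0.21, 0.01], [-0.05, 0.43, 0.01], [-0.09, 0.64, 0.02], [-0.13, 0.85, 0.02], [-0.18, 1.06, 0.03]] rad/tan x,y: [ 0.24  0.97  0.97 -0.24]
8.10->8.25 [[-0.06, 0.21, 0.01], [-0.12, 0.42, 0.01], [-0.19, 0.62, 0.02], [-0.26, 0.82, 0.02], [-0.34, 1.02, 0.03]] rad/tan x,y: [ 0.39  0.92  0.92 -0.39]
8.25->8.40 [[-0.09, 0.2, 0.01], [-0.18, 0.39, 0.01], [-0.28, 0.59, 0.02], [-0.38, 0.78, 0.02], [-0.49, 0.96, 0.03]] rad/tan x,y: [ 0.52  0.85  0.85 -0.52]
8.40->8.55 [[-0.11, 0.18, 0.01], [-0.24, 0.36, 0.01], [-0.36, 0.54, 0.02], [-0.49, 0.71, 0.02], [-0.63, 0.88, 0.03]] rad/tan x,y: [ 0.64  0.77  0.77 -0.64]
8.55->8.70 [[-0.14, 0.16, 0.01], [-0.29, 0.32, 0.01], [-0.44, 0.48, 0.02], [-0.59, 0.63, 0.02], [-0.75, 0.77, 0.03]] rad/tan x,y: [ 0.75  0.66  0.66 -0.75]
```

Call:
move_arm:
  gripper: [1.5, 1.5, 1.5, 1.5, 1.5]
  linear:
    - [0.0, 0.22, 0.0]
    - [0.0, 0.43, 0.0]
    - [-0.01, 0.65, 0.0]
    - [-0.03, 0.86, 0.0]
    - [-0.05, 1.08, 0.0]
  turn:
    - [0, 0, 0]
    - [0, 0, 0]
    - [0, 0, 0]
    - [0, 0, 0]
    - [0, 0, 0]

```text
t: 21.75
tool_pos: [653.6, 124.7, 201.1]
eef_rot: [-2.484, -1.917, 0.004]
force: [-10.5, 3.6, 4.8]
gripper_width: 0.226
```

```bash
python3 f.py
```

```text
t21.75 tcpP [  6.7  77.9 201.1] Fp [-11.06   0.81   4.78] yawerr -0.0013 tilt [-0.005  0.002] w 21.0
theta 1.635 r 72.9 pull(tan) 11.09 radial out 0.1
```

Call:
move_arm:
  gripper: [1.5, 1.5, 1.5, 1.5, 1.5]
  linear:
    - [0, 0, 0]
    - [0, 0, 0]
    - [0, 0, 0]
    - [0, 0, 0]
    - [0, 0, 0]
  turn:
    - [0, 0, 0]
    - [0, 0, 0]
    - [0, 0, 0]
    - [0, 0, 0]
    - [0, 0, 0]

```text
t: 22.38
tool_pos: [653.9, 124.6, 201.1]
eef_rot: [-2.484, -1.917, 0.003]
force: [-7.8, 2.9, 4.6]
gripper_width: 0.228
```

```bash
python3 f.py; python3 - <<'E'
from h import *
for i in range(3): manip.read_camera('scene');st()
E
```

```text
t22.38 tcpP [  6.9  77.9 201.1] Fp [-8.29  0.83  4.61] yawerr -0.0012 tilt [-0.004  0.002] w 21.2
theta 1.638 r 72.9 pull(tan) 8.33 radial out 0.27
t22.43 tcpP [  6.9  77.9 201.1] Fp [-9.02  0.95  4.31] yawerr -0.0013 tilt [-0.004  0.002] w 21.3
t22.48 tcpP [  6.9  77.9 201.1] Fp [-8.79  0.06  3.62] yawerr -0.0012 tilt [-0.004  0.002] w 21.3
t22.52 tcpP [  6.9  77.9 201.1] Fp [-8.57 -0.06  4.49] yawerr -0.0012 tilt [-0.004  0.002] w 21.3
```

Call:
move_arm:
  gripper: [1.5, 1.5, 1.5, 1.5, 1.5]
  linear:
    - [-0.01, 0.08, 0]
    - [-0.02, 0.16, 0]
    - [-0.03, 0.24, 0]
    - [-0.04, 0.32, 0]
    - [-0.05, 0.4, 0]
  turn:
    - [0, 0, 0]
    - [0, 0, 0]
    - [0, 0, 0]
    - [0, 0, 0]
    - [0, 0, 0]

```text
t: 23.15
tool_pos: [657.3, 123.3, 201.1]
eef_rot: [-2.483, -1.917, 0.004]
force: [-9.7, 3.4, 5.3]
gripper_width: 0.229
```

```bash
python3 f.py;  python3 - <<'E'
from h import *
for i in range(3): manip.read_camera('scene');st()
E
```

```text
t23.15 tcpP [ 10.5  77.5 201.1] Fp [-10.24   0.84   5.34] yawerr -0.0015 tilt [-0.005  0.002] w 21.3
theta 1.688 r 72.8 pull(tan) 10.27 radial out -0.36
t23.20 tcpP [ 10.6  77.6 201.1] Fp [-8.69 -0.29  4.19] yawerr -0.0014 tilt [-0.005  0.002] w 21.5
t23.25 tcpP [ 10.6  77.6 201. ] Fp [-9.65  0.35  4.49] yawerr -0.0015 tilt [-0.005  0.002] w 21.4
t23.30 tcpP [ 10.6  77.6 201. ] Fp [-10.48   0.98   4.76] yawerr -0.0015 tilt [-0.005  0.002] w 21.3
```

Call:
move_arm:
  gripper: [2.6, 4.5, 4.5, 4.5, 4.5]
  linear:
    - [0, -0.1, 0]
    - [0, -0.15, 0]
    - [0, -0.15, 0]
    - [0, -0.15, 0]
    - [0, -0.15, -0.5]
  turn:
    - [0, 0, 0]
    - [0, 0, 0]
    - [0, 0, 0]
    - [0, 0, 0]
    - [0, 0, 0]

```text
t: 23.92
tool_pos: [657.7, 121.9, 206.0]
eef_rot: [-2.488, -1.917, 0.001]
force: [0.6, -0.0, 0.1]
gripper_width: 0.486
```

Call:
move_arm:
  gripper: [4.5, 4.5, 4.5, 4.5, 4.5]
  linear:
    - [0, 0, -2]
    - [0, 0, -4.5]
    - [0, 0, -8]
    - [0, 0, -11]
    - [0, 0, -12]
  turn:
    - [0, 0, 0]
    - [0, 0, 0]
    - [0, 0, 0]
    - [0, 0, 0]
    - [0, 0, 0]

```text
t: 24.55
tool_pos: [659.1, 122.2, 330.9]
eef_rot: [2.486, 1.916, 0.008]
force: [0.5, 0.1, 0.3]
gripper_width: 0.482
```

```bash
python3 - <<'E'
from h import *
st();snap('wrist','w5');snap('scene','s5')
im=cv2.imread('pics/w5.png');cv2.imwrite('pics/w5c.png',im)
for f in ('w5','s5'):
  q=cloud(f);m=(q[:,2]>255)&(q[:,2]<280)&(np.hypot(q[:,0]-10,q[:,1]-76)<22)
  print(f,m.sum(),(np.r_[q[m].min(0),q[m].max(0)].round(1) if m.any() else ''))
q=cloud('w5');m=(abs(q[:,1])<60)&(q[:,0]<-120)&(q[:,2]>40)&(q[:,2]<48)&(q[:,0]>-190);print(m.sum(),np.percentile(q[m][:,0],[1,3,10]) if m.any() else '')
E
```

```text
t24.55 tcpP [ 12.5  76.9 330.9] Fp [0.48 0.18 0.3 ] yawerr 0.0001 tilt [0.006 0.001] w 44.9
w5 465 [  1.5  66.7 255.4  22.2  88.1 273.9]
s5 75 [  0.9  68.4 255.1  21.9  90.4 275.4]
928 [-137.07147477 -136.95844966 -135.62609877]
```

View pics/w5c.png

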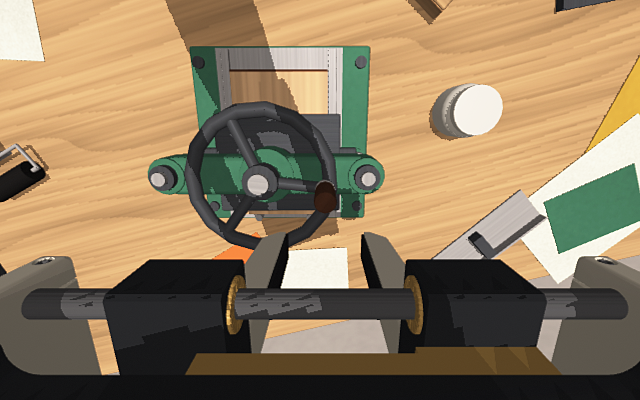

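```bash
python3 -c "
from plant import manip
print(manip.job_done())"
```

```text
the job is handed in; nothing more can be done
None
```

The board is pushed home, the platen is nipped down on the block, the gripper has let go and is clear above the wheel, and the job was handed in at about 24.6 s. No verdict was reported.

- **Board:** it slid at 2–3 N, then stopped dead with the force rising to 13 N, so I took it as home against the pins. After release the front edge was still where it was after the push, reading about −137 mm against an expected −141 mm. I put that gap down to camera offset.
- **Platen:** I wound the wheel about 8.0 rad. The pull started to rise near 7.3 rad. The last slow readings were 9–10.5 N against 6.2–6.4 N running free. Fitting the readings together puts it about 4 N above free, roughly 160–170 N on the block.
- **After letting go:** the handle stayed where I left it, and the force on the tool read about zero.

**What disagreed**
- The real fingertips sit about 32 mm above the reported TCP. My first push attempt therefore passed over the board without touching it. I measured the offset with the wrist camera and corrected for it.
- The pull readings scatter by about ±0.8 N. One read 11.1 N while moving and about 8.7 N when held still, so the firmness is an estimate from several readings.
- I saw nothing pushed into the tub, brayer or planer, but I did not re-measure their positions at the end.

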